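# Build the toy tower on the nursery shelf

### The job

Build the toy tower on the round green stand, each piece centred on the one below: first the navy hexagon, on it the pink oval block lying flat, then the cream column standing upright, then the yellow ring from the rack down over the column until it lies flat on the oval, and last the red roof on top of the column, ridge up. Leave the other two rings on the rack and the orange toy car where it is, and let go of everything at the end.

Things in the scene. Friction and masses are not known exactly. Their poses are not given: they have to be found in the camera images.
- stand: Fixed round beech disc with a green edge, diameter 120 mm, 12 mm high, on the shelf top. Origin: centre of its underside, z up; its top face is 12 mm above. The tower is built on its middle. It may be on the robot's left or right, the rack on the other side.
- rack: Fixed beech rack: a board 230 x 70 x 12 mm, long side along its x axis, with three upright dowels 20 mm thick rising 45 mm above the board, at x = -75, 0 and +75 mm. Origin: centre of the underside, z up. Each dowel holds one ring lying on the board; which ring is on which dowel varies.
- hexagon: Loose navy painted wooden hexagonal block, 64 mm across flats, 28 mm high, about 65 g, lying flat. Origin: centre of its underside, z up; its x axis goes through the middle of a flat side, so that flats face x at 0, 60 and 120 degrees.
- oval: Loose pink beech oval block (straight sides, half-round ends), 80 mm long along its x axis, 54 mm wide along y, 24 mm high, about 60 g, lying flat. The straight part of the sides is 26 mm long about the middle. Origin: centre of its underside, z up.
- column: Loose cream maple column, a cylinder 28 mm in diameter and 50 mm high, about 25 g, standing upright. Origin: centre of its underside, z up.
- ring_yellow: Loose yellow painted wooden ring, outer diameter 64 mm, hole 44 mm, 18 mm thick, lying flat round one of the rack's dowels (play about 12 mm); about 25 g. Origin: centre of its underside, z up. It goes over the column with 8 mm play all round and lies on the oval.
- roof: Loose chipped red wooden roof piece, a triangular prism 50 mm long along its x axis (the ridge), 40 mm wide along y at its flat underside, 32 mm high at the ridge, about 25 g, lying ridge up. The two triangular gable ends are upright and 50 mm apart (the grasp). Origin: centre of its underside, z up.
- ring_green: Green painted wooden ring, outer diameter 64 mm, hole 44 mm, 18 mm thick, lying flat round one of the rack's dowels (play about 12 mm); it stays on the rack. Origin: centre of its underside.
- ring_blue: Light blue painted wooden ring, outer diameter 64 mm, hole 44 mm, 18 mm thick, lying flat round one of the rack's dowels (play about 12 mm); it stays on the rack. Origin: centre of its underside.
- car: Loose orange toy car with a cream cabin, 90 mm long along its x axis, 48 mm wide, 42 mm high, beyond the blocks; it stays where it is. Origin: centre of its underside.

How it is judged:
By the outcome, as a careful person would: the job done as asked, in the order asked, and still so for the second after the job is handed in, with the robot touching nothing.
It also fails if it takes over 134 s, if anything falls off the work surface, if the arm or the gripper's body presses on something with over 40 N, if the wrist force passes 120 N, or if a joint passes its speed limit or range.

### The arm

A 7-joint arm with a two-finger parallel gripper is mounted at the origin on the work surface. World frame = base frame: x ahead of the robot, y to its left, z up, the work surface at z = 0. Lengths are in m, angles in rad, forces in N, time in s.
With the tool pointing down it reaches from about 0.425 to 0.925 m from the base axis. Payload 6.8 kg.
Tool frame: the origin (TCP) lies on the centre line of the jaws, within the pads' length; the fingertips stand ahead of it and the grasp point (between the pads) lies 11 mm behind it (r.tcp_to_tips is the z of the fingertips in the tool frame, in m); z points along the fingers, y is the line along which they close (so a half turn about z gives the same grasp; the last joint's range is limited). The gripper opens to 85 mm and grips with 20 to 120 N. Pads are 22 mm wide; open, the fingers measure 114 mm over their backs; the gripper's body (76 mm by 85 mm) begins 54 mm behind the grasp point. The pads swing forward as they close: fully open they stand 13 mm farther back than shut.
Start: joints at [1.229, 0.477, 0.022, 1.555, -0.011, 1.109, -0.083], TCP at [0.156, -0.657, 0.239] pointing down, gripper open.
Joint ranges: [-2.96, 2.96], [-0.34, 2.1], [-1.41, 1.46], [0.24, 2.44], [-1.37, 4.51], [0.17, 1.92], [-2.96, 2.96]. Speed limits (rad/s): [2.39, 2.39, 3.14, 3.14, 3.14, 3.14, 3.14].

### API

Orientations are given as a rotation vector (axis times angle).
In Python, from bench import r, optics gives the robot as it stands.
- The arm moves only by the shell command python3 -m creep 'ROWS' [FORCE]. ROWS is a JSON object whose one key "rows" holds a list of rows, each a list of 7 numbers: the shift along the tool's x, y, z in units of 25 mm (1.0 is 25 mm), then the turn, a rotation vector about the tool's x, y, z in units of 8 degrees (1.0 is 8 degrees), then the finger opening in mm, from 0 to 85.4. A call has 1 to 10 rows; each row is the pose to reach, as a shift and turn from the pose commanded when the call began, along the tool's axes at that moment; what a row does not reach only later rows make up. A row lasts 1/8 s, in which the tool goes at most 62.5 mm and 10.7 degrees, less where a joint would pass 70% of its speed; a pose out of reach is approached as far as the arm can. A call with a gripper value outside its range is refused whole. The fingers move at their own pace and stop on an object; FORCE is the grip in N (left out, the last holds). Time passes only in rows, so rows that repeat a pose let the fingers close. It gives the time, the measured TCP pose, the force, the opening and the grip force at its end, in the units of the state.
- r.get_obs(): the state, without advancing time (a new reading comes with each control period).
- optics.grab_frame(name): name is "scene" or "top"; returns a dict with "color" (480x640x3 uint8, blue, green, red), "K" (3x3 intrinsics, pixels), "R" (3x3) and "t" (3): a world point X has camera coordinates R X + t. Camera axes: x right, y down, z forward; pixel columns grow to the right and rows downward; lengths in m; the calibration is good to about 2 mm. A picture is of the moment at which its call begins. There is no depth.
- r.hand_in(): hands the job in; it is judged then, once.
The state is a dict: "clock": time; "joints": joint angles; "qvel": joint speeds; "tau": joint torques, N m; "tcp_pos": TCP position; "orientation": TCP orientation; "contact_force": force on the tool from outside, world axes, zero at the start; "moment": the same for the moment, N m; "grip_width": finger opening in m; "gripper_force": force on a finger pad.
Only numpy, scipy, OpenCV 4.12 (cv2) and the standard library are available. Lean on these libraries where they do the work, as an engineer would, in place of code of your own. Each camera call takes 0.05 s, during which the arm holds its last target. There are 200 camera calls.

## Working session

There is one attempt and no reset: what is moved stays moved. The work goes in short steps, Python scripts to look and compute and a shell command to move; the robot and the scene stay as the last step left them, time stands still between calls to the robot, and variables do not carry over. Pictures are saved under pics/ and viewed, at most 16 in all, crops included, and the job is handed in when it is done.

```bash
ls; mkdir -p pics
python3 - <<'E'
from bench import r, optics
import cv2
for n in ("scene","top"):
    f=optics.grab_frame(n); cv2.imwrite(f"pics/{n}0.png",f["color"]); print(n,f["K"].round(1).tolist(),(-f["R"].T@f["t"]).round(3),f["R"].round(3).tolist())
print(r.get_obs(), r.tcp_to_tips)
E
```

```text
pics
scene [[444.7, 0.0, 319.8], [0.0, 444.7, 243.5], [0.0, 0.0, 1.0]] [1.103 0.02  0.606] [[-0.03, 0.999, -0.015], [0.718, 0.012, -0.696], [-0.696, -0.032, -0.718]]
top [[523.9, 0.0, 320.7], [0.0, 523.9, 236.8], [0.0, 0.0, 1.0]] [ 0.456 -0.001  0.961] [[0.021, -1.0, -0.002], [-0.991, -0.021, -0.133], [0.133, 0.005, -0.991]]
{'clock': 0.1, 'joints': array([ 1.2289096 ,  0.47770901,  0.02232443,  1.5563391 , -0.01152287,
        1.10928896, -0.08307339]), 'qvel': array([-0.0024084 , -0.00223826, -0.00027744, -0.00309298,  0.00019998,
        0.00135921, -0.00103647]), 'tau': array([ 5.48319571e-03, -5.97760606e+01,  1.61412198e+00, -2.81953293e+01,
        1.28602283e-02,  5.11719642e-03, -9.30059997e-06]), 'tcp_pos': array([ 0.15626213, -0.65613721,  0.2384339 ]), 'orientation': array([-3.11856148e+00, -3.66292033e-01,  4.33174548e-04]), 'contact_force': array([-0.53538705, -0.12316656, -0.71439552]), 'moment': array([-0.03301963,  0.0051319 , -0.01174002]), 'gripper_force': 0.0, 'grip_width': 0.08543989579677108} 0.008
```

View pics/scene0.png

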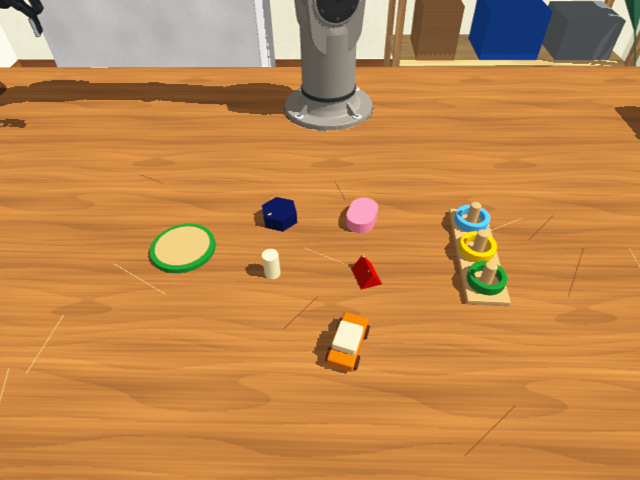

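View pics/top0.png

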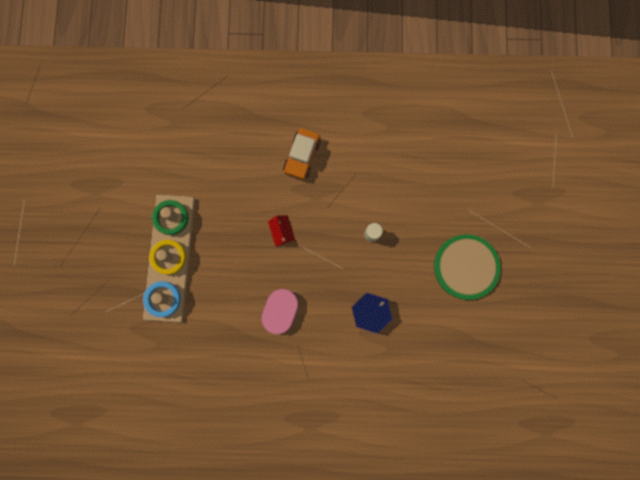

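The top view shows the stand at about (467,267), hexagon (372,313), oval (280,312), column (374,232) and roof (281,231). The rings are green (170,217), yellow (167,257) and blue (162,300), and the car is at (302,154). The scene view shows the same layout mirrored, with the rack on the robot's left.

```bash
cat > h.py <<'E'
from bench import r, optics
import cv2, numpy as np
from scipy.spatial.transform import Rotation as Ro
# name: HSV lo, hi, mid-height
C={"stand":((50,120,40),(80,255,255),.006),"hexagon":((112,120,20),(130,255,255),.014),"oval":((155,60,60),(176,200,255),.012),
"roof":((0,200,50),(4,255,255),.0),"ring_yellow":((24,150,70),(34,255,255),.021),"ring_green":((50,120,30),(80,255,255),.021),
"ring_blue":((96,100,60),(110,255,255),.021),"column":((15,10,95),(45,110,255),.025),"car":((7,225,110),(16,255,255),.021)}
def cast(f,px,z):
    p=cv2.undistortPoints(np.float32(px).reshape(-1,1,2),f["K"],None).reshape(-1,2)
    d=np.c_[p,np.ones(len(p))]@f["R"]; o=-f["R"].T@f["t"]
    return (o+d*((z-o[2])/d[:,2])[:,None])[:,:2]
def find(f,n,z=None,near=None,box=None):
    """mask -> hull -> plane z (mid-height): centre, size, long-side angle (deg), pixel centre"""
    lo,hi,zm=C[n]; z=zm if z is None else z
    m=cv2.inRange(cv2.cvtColor(f["color"],cv2.COLOR_BGR2HSV),lo,hi)
    if n=="roof": m|=cv2.inRange(cv2.cvtColor(f["color"],cv2.COLOR_BGR2HSV),(176,200,50),(180,255,255))
    out=[]
    for c in cv2.findContours(m,cv2.RETR_EXTERNAL,cv2.CHAIN_APPROX_NONE)[0]:
        if cv2.contourArea(c)<80: continue
        h=cast(f,cv2.convexHull(c),z); mo=cv2.moments(np.float32(h*1e3)); ce=np.array([mo["m10"],mo["m01"]])/mo["m00"]/1e3
        if near is not None and np.linalg.norm(ce-near)>.06: continue
        (rc,(w,l),a)=cv2.minAreaRect(np.float32(h*1e3))
        if w<l: a+=90; w,l=l,w
        out.append((cv2.contourArea(c),ce.round(4),(round(w),round(l)),round((a+90)%180-90,1),c.reshape(-1,2).mean(0).round()))
    return sorted(out,key=lambda t:-t[0])
def go(x,y,z,yaw=None,ref=None):
    """shift/turn (units) from present TCP to x,y,z; tool down, tool-y along world angle yaw (deg, mod 180)"""
    o=r.get_obs(); R=Ro.from_rotvec(o["orientation"]); p=o["tcp_pos"]
    s=R.inv().apply(np.array([x,y,z])-p)/.025
    Y=R.as_matrix()[:,1]; cur=np.degrees(np.arctan2(Y[1],Y[0]))
    if yaw is None: yaw=cur
    yaw=cur+(yaw-cur+90)%180-90; a=np.radians(yaw)
    T=np.array([[np.sin(a),np.cos(a),0],[-np.cos(a),np.sin(a),0],[0,0,-1]]).T.reshape(3,3).T
    t=(R.inv()*Ro.from_matrix(T)).as_rotvec(degrees=True)/8
    print("go",[x,y,z],"shift",s.round(2),"turn",t.round(2),"yaw",round(cur,1),"->",round(yaw,1),"j7",o["joints"][6].round(2),"t",round(o["clock"],1))
E
python3 - <<'E'
from h import *
for v in ("top","scene"):
    f=optics.grab_frame(v); hsv=cv2.cvtColor(f["color"],cv2.COLOR_BGR2HSV)
    if v=="top":
        for n,(u,w) in dict(hex=(368,316),oval=(280,312),roof=(277,231),col=(374,229),ylw=(180,245),gr=(437,280),car=(308,136)).items(): print(n,hsv[w,u])
    for n in C:
        for t in find(f,n)[:3]: print(v,n,*t)
go(.5,-.1,.2,0)
E
```

```text
hex [115 184  68]
oval [172 104 184]
roof [  0 233 140]
col [ 22  69 185]
ylw [ 24 248 136]
gr [ 36 126  87]
car [ 13 171 161]
top stand 3245.5 [ 0.5345 -0.2649] (118, 117) 89.6 [467. 267.]
top stand 871.5 [0.6145 0.2835] (65, 60) -88.8 [170. 217.]
top hexagon 983.5 [ 0.4476 -0.0907] (69, 60) 75.3 [372. 313.]
top oval 1110.0 [0.4469 0.0742] (78, 55) -18.8 [280. 311.]
top roof 428.5 [0.5957 0.0784] (51, 36) 19.1 [281. 231.]
top ring_yellow 856.5 [0.5394 0.2789] (62, 59) 66.3 [168. 257.]
top ring_green 3245.5 [ 0.5333 -0.2607] (117, 115) 89.6 [467. 267.]
top ring_green 871.5 [0.612  0.2791] (64, 59) -88.8 [170. 217.]
top ring_blue 949.5 [0.464  0.2845] (62, 61) -86.7 [162. 299.]
top column 469.5 [0.7454 0.0422] (47, 39) -17.8 [302. 148.]
top column 244.0 [ 0.5926 -0.0905] (36, 29) -43.9 [373. 232.]
top column 191.0 [0.5746 0.2743] (71, 35) 83.1 [171. 237.]
scene stand 2401.5 [ 0.5329 -0.2646] (125, 121) 1.0 [182. 248.]
scene stand 590.5 [0.5972 0.2856] (75, 65) -29.8 [486. 278.]
scene stand 212.5 [-0.7107  1.1265] (329, 45) -24.7 [634.  12.]
scene hexagon 829.5 [ 0.4453 -0.0895] (97, 6
[... 555 characters left out ...]
mn 4717.0 [-0.4585  0.0578] (771, 313) -1.0 [345.  41.]
scene column 2047.0 [-0.4305 -1.0582] (628, 151) 32.2 [21. 40.]
scene column 1830.0 [0.0622 0.0191] (227, 160) -64.4 [330. 112.]
scene car 151.0 [0.7589 0.0395] (71, 41) -17.9 [346. 355.]Traceback (most recent call last):
  File "<stdin>", line 8, in <module>
  File "h.py", line 34, in go
    t=(R.inv()*Ro.from_matrix(T)).as_rotvec(degrees=True)/8
               ~~~~~~~~~~~~~~^^^
  File "scipy/spatial/transform/_rotation.pyx", line 1143, in scipy.spatial.transform._rotation.Rotation.from_matrix
ValueError: Non-positive determinant (left-handed or null coordinate frame) in rotation matrix 0: [[ 0.  1.  0.]
 [-1.  0.  0.]
 [ 0.  0. -1.]].
```

```bash
sed -i 's/^    T=.*/    T=np.array([[-np.sin(a),np.cos(a),0],[np.cos(a),np.sin(a),0],[0,0,-1]])/' h.py
python3 - <<'E'
from h import *
f=optics.grab_frame("top"); hsv=cv2.cvtColor(f["color"],cv2.COLOR_BGR2HSV)
m=cv2.inRange(hsv,(105,90,15),(135,255,255)); c=max(cv2.findContours(m[270:360,330:420],0,1,offset=(330,270))[0],key=cv2.contourArea)
P=cast(f,c,.028); ce=P.mean(0); e=cv2.approxPolyDP(c,4,True).reshape(-1,2); V=cast(f,e,.028)
print(cv2.contourArea(c),e.tolist()); d=V-np.roll(V,1,0); print((np.hypot(*d.T)*1e3).round(),(np.degrees(np.arctan2(d[:,1],d[:,0]))%60).round(1))
C["hexagon"]=((105,90,15),(135,255,255),.014); print(find(f,"hexagon")[:2])
go(.4465,-.09,.15,-14.7);go(.4465,-.09,.15,105.3)
cv2.imwrite("pics/c.png",cv2.resize(f["color"][200:350,240:410],None,fx=4,fy=4,interpolation=2))
E
```

```text
1025.5 [[366, 294], [353, 306], [356, 323], [376, 332], [391, 318], [388, 304]]
[42. 31. 30. 38. 36. 25.] [ 6.8 13.5 10.9  7.2 13.5 12.5]
[(1025.5, array([ 0.4476, -0.0907]), (71, 61), 74.1, array([372., 313.]))]
go [0.4465, -0.09, 0.15] shift [ 16.54 -19.35   3.57] turn [-0.01 -0.   -7.74] yaw -76.6 -> -14.7 j7 -0.08 t 0.2
go [0.4465, -0.09, 0.15] shift [ 16.54 -19.35   3.57] turn [-0.01  0.   -0.24] yaw -76.6 -> -74.7 j7 -0.08 t 0.2
```

View pics/c.png

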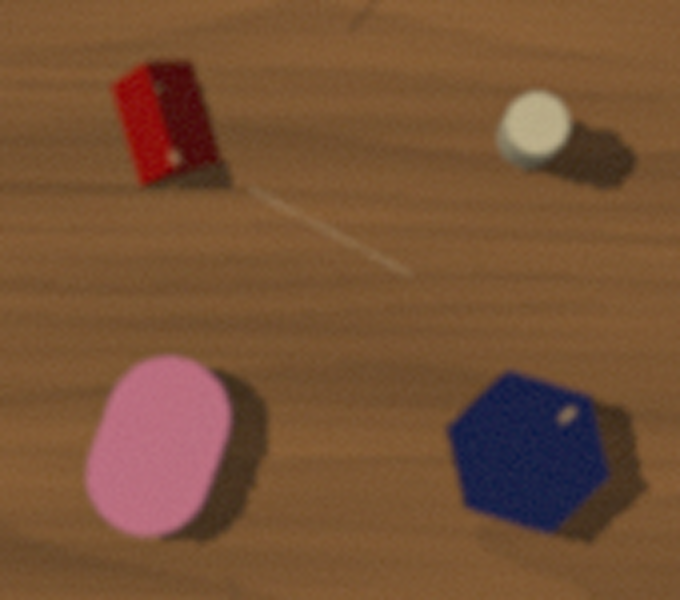

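The crop shows the hexagon edges lying at about 12° mod 60 (vertices (512,372) to (592,395), and so on), so the flat normal is at about -78°. The oval leans to about -19°, the roof ridge runs at about 19°, and the column is upright. I'll head for the hexagon.

```bash
python3 -m creep '{"rows":[[16.54,-19.35,3,0,0,0.17,85],[16.54,-19.35,3,0,0,0.17,85],[16.54,-19.35,3,0,0,0.17,85],[16.54,-19.35,3,0,0,0.17,85],[16.54,-19.35,3,0,0,0.17,85],[16.54,-19.35,3,0,0,0.17,85],[16.54,-19.35,3,0,0,0.17,85],[16.54,-19.35,3,0,0,0.17,85],[16.54,-19.35,3,0,0,0.17,85],[16.54,-19.35,3,0,0,0.17,85]]}' 30
python3 -c "
from h import *
go(.447,-.09,.1,-78)"
```

```text
clock: 1.5
tcp_pos: [0.4403, -0.1026, 0.1663]
orientation: [3.124, 0.329, 0.002]
contact_force: [0.9, -0.1, 0.3]
grip_width: 0.0848
gripper_force: 0.0
go [0.447, -0.09, 0.1] shift [ 0.37 -0.44  2.65] turn [ 0.   -0.01  0.  ] yaw -78.0 -> -78.0 j7 -1.37 t 1.5
```

```bash
python3 -m creep '{"rows":[[0.37,-0.44,2.65,0,0,0,85],[0.37,-0.44,2.65,0,0,0,85],[0.37,-0.44,2.65,0,0,0,85],[0.37,-0.44,2.65,0,0,0,85]]}' 30
python3 -c "
from h import *
f=optics.grab_frame('scene'); cv2.imwrite('pics/a1.png',cv2.resize(f['color'][100:300,180:440],None,fx=3,fy=3))
go(.447,-.09,.016,-78)"
```

```text
clock: 2.0
tcp_pos: [0.447, -0.0929, 0.1016]
orientation: [3.123, 0.326, 0.004]
contact_force: [-0.1, -0.4, -0.3]
grip_width: 0.0852
gripper_force: 0.0
go [0.447, -0.09, 0.016] shift [ 0.01 -0.12  3.42] turn [ 0.01 -0.02 -0.01] yaw -78.1 -> -78.0 j7 -1.46 t 2.0
```

View pics/a1.png

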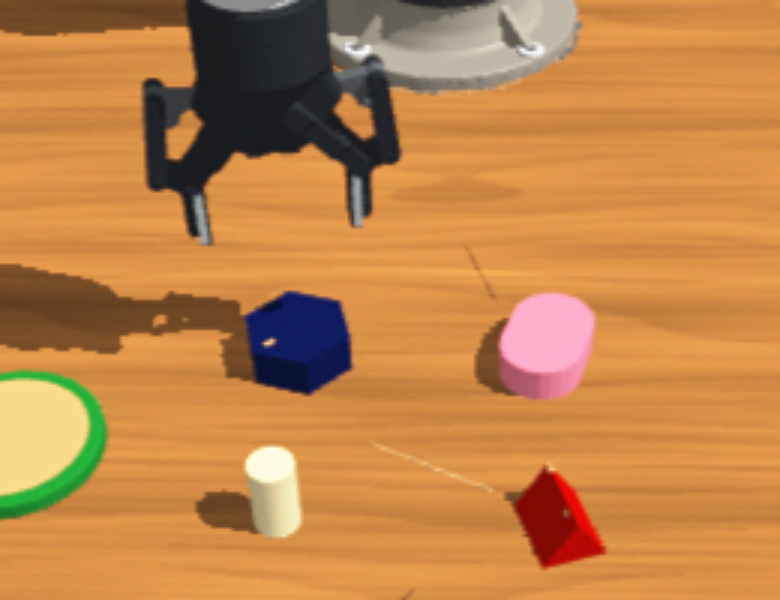

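The open jaws are above the hexagon at about (300,340) in the crop and lined up with it, so I'll descend and grip.

```bash
python3 -m creep '{"rows":[[0.01,-0.1,1.8,0,0,0,85],[0.01,-0.1,3.4,0,0,0,85],[0.01,-0.1,3.4,0,0,0,85],[0.01,-0.1,3.4,0,0,0,60],[0.01,-0.1,3.4,0,0,0,55],[0.01,-0.1,3.4,0,0,0,55],[0.01,-0.1,3.4,0,0,0,55],[0.01,-0.1,3.4,0,0,0,55]]}' 40
python3 -c "
from h import *
go(.534,-.265,.15,-78)"
```

```text
clock: 3.05
tcp_pos: [0.4473, -0.0896, 0.0171]
orientation: [3.123, 0.328, 0.005]
contact_force: [-1.8, -0.3, 6.9]
grip_width: 0.0633
gripper_force: 42.9
go [0.534, -0.265, 0.15] shift [ 1.95  7.59 -5.3 ] turn [ 0.01 -0.02  0.  ] yaw -78.0 -> -78.0 j7 -1.56 t 3.0
```

```bash
python3 -m creep '{"rows":[[0,0,-2,0,0,0,55],[0,0,-2.5,0,0,0,55],[1.95,7.59,-2.5,0,0,0,55],[1.95,7.59,-2.5,0,0,0,55],[1.95,7.59,-2.5,0,0,0,55],[1.95,7.59,-2.5,0,0,0,55],[1.95,7.59,-2.5,0,0,0,55],[1.95,7.59,-2.0,0,0,0,55],[1.95,7.59,-1.2,0,0,0,55],[1.95,7.59,-1.2,0,0,0,55]]}'
python3 - <<'E'
from h import *
go(.534,-.265,.030,-78)
for v in("scene","top"):
    f=optics.grab_frame(v)
    p=r.get_obs()["tcp_pos"]
    for t in find(f,"hexagon",z=p[2]-.017+.014)[:2]: print(v,*t)
E
```

```text
clock: 4.3
tcp_pos: [0.5312, -0.2628, 0.0424]
orientation: [-3.122, -0.331, 0.007]
contact_force: [-0.1, 0.1, -0.9]
grip_width: 0.0627
gripper_force: 45.3
go [0.534, -0.265, 0.03] shift [0.09 0.11 0.5 ] turn [-0.02  0.03  0.01] yaw -77.9 -> -78.0 j7 -1.2 t 4.3
scene 1016.5 [ 0.5319 -0.2645] (97, 63) 25.6 [178. 234.]
top 91.5 [ 0.5092 -0.2596] (46, 17) 79.9 [470. 280.]
```

```bash
python3 -m creep '{"rows":[[0.05,0.03,0.3,0,0,0,55],[0.05,0.03,0.5,0,0,0,55],[0.05,0.03,0.5,0,0,0,55],[0.05,0.03,0.52,0,0,0,55],[0.05,0.03,0.52,0,0,0,70],[0.05,0.03,0.52,0,0,0,85],[0.05,0.03,0.52,0,0,0,85],[0.05,0.03,0.52,0,0,0,85],[0.05,0.03,-2.5,0,0,0,85],[0.05,0.03,-4,0,0,0,85]]}'
python3 - <<'E'
from h import *
go(.4465,.0745,.13,71.2)
E
```

```text
clock: 5.65
tcp_pos: [0.5346, -0.2648, 0.1464]
orientation: [-3.124, -0.33, -0.0]
contact_force: [0.9, -0.1, 0.4]
grip_width: 0.0849
gripper_force: 0.0
go [0.4465, 0.0745, 0.13] shift [ -0.61 -14.01   0.66] turn [-0.    0.    3.86] yaw -78.0 -> -108.8 j7 -1.15 t 5.7
```

```bash
python3 -m creep '{"rows":[[-0.6,-14,0,0,0,3.86,85],[-0.6,-14,0,0,0,3.86,85],[-0.6,-14,0.5,0,0,3.86,85],[-0.6,-14,0.5,0,0,3.86,85],[-0.6,-14,0.5,0,0,3.86,85],[-0.6,-14,0.6,0,0,3.86,85],[-0.6,-14,0.6,0,0,3.86,85],[-0.6,-14,0.6,0,0,3.86,85]]}'
python3 - <<'E'
from h import *
for v in ("scene","top"):
    f=optics.grab_frame(v)
    for t in find(f,"hexagon",z=.026)[:1]+find(f,"stand")[:1]+find(f,"oval")[:1]: print(v,*t)
go(.4465,.0745,.016,71.2)
E
```

```text
clock: 6.65
tcp_pos: [0.4471, 0.0736, 0.13]
orientation: [3.099, -0.515, 0.0]
contact_force: [0.9, 0.6, -0.0]
grip_width: 0.0856
gripper_force: 0.0
scene 1031.5 [ 0.5326 -0.2666] (98, 67) 15.8 [179. 240.]
scene 599.5 [ 0.5352 -0.2634] (119, 116) -62.4 [184. 252.]
scene 821.5 [0.4437 0.0745] (103, 58) -15.7 [362. 215.]
top 1038.5 [ 0.5353 -0.2664] (71, 62) -47.2 [471. 265.]
top 3245.5 [ 0.5345 -0.2648] (119, 117) -88.8 [467. 267.]
go [0.4465, 0.0745, 0.016] shift [-0.05 -0.06  4.56] turn [ 0.   -0.   -0.02] yaw -109.0 -> -108.8 j7 -2.33 t 6.8
```

```bash
python3 -m creep '{"rows":[[-0.05,-0.06,2.3,0,0,0,85],[-0.05,-0.06,4.45,0,0,0,85],[-0.05,-0.06,4.45,0,0,0,85],[-0.05,-0.06,4.45,0,0,0,60],[-0.05,-0.06,4.45,0,0,0,45],[-0.05,-0.06,4.45,0,0,0,45],[-0.05,-0.06,4.45,0,0,0,45],[-0.05,-0.06,4.45,0,0,0,45],[-0.05,-0.06,2,0,0,0,45],[-0.05,-0.06,0,0,0,0,45]]}'
python3 - <<'E'
from h import *
go(.5345,-.2655,.13,-90)
E
```

```text
clock: 8.0
tcp_pos: [0.4468, 0.0762, 0.1332]
orientation: [-3.098, 0.514, -0.004]
contact_force: [0.6, 0.9, -0.4]
grip_width: 0.0526
gripper_force: 43.3
go [0.5345, -0.2655, 0.13] shift [ 7.74 11.8   0.13] turn [-0.01 -0.02 -2.36] yaw -108.8 -> -90.0 j7 -2.34 t 8.0
```

```bash
python3 -m creep '{"rows":[[7.74,11.8,0,0,0,-2.36,45],[7.74,11.8,0,0,0,-2.36,45],[7.74,11.8,0,0,0,-2.36,45],[7.74,11.8,0,0,0,-2.36,45],[7.74,11.8,0,0,0,-2.36,45],[7.74,11.8,0.5,0,0,-2.36,45],[7.74,11.8,1.5,0,0,-2.36,45],[7.74,11.8,2.3,0,0,-2.36,45],[7.74,11.8,2.3,0,0,-2.36,45],[7.74,11.8,2.3,0,0,-2.36,45]]}'
python3 - <<'E'
from h import *
f=optics.grab_frame("scene"); p=r.get_obs()["tcp_pos"]
for t in find(f,"oval",z=p[2]-.0185+.012)[:1]+find(f,"hexagon",z=.026)[:1]: print(*t)
f=optics.grab_frame("top"); print(find(f,"oval",z=p[2]-.0185+.012)[:1])
go(.5345,-.2655,.0585,-90)
E
```

```text
clock: 9.25
tcp_pos: [0.5347, -0.2649, 0.0736]
orientation: [3.141, 0.003, 0.002]
contact_force: [-0.7, 0.6, -0.7]
grip_width: 0.0525
gripper_force: 43.3
1005.0 [ 0.5377 -0.2655] (104, 61) 29.9 [173. 226.]
459.0 [ 0.5426 -0.2593] (77, 59) -44.6 [182. 245.]
[(415.5, array([ 0.5113, -0.2608]), (57, 30), 82.4, array([475., 277.]))]
go [0.5345, -0.2655, 0.0585] shift [-0.02  0.01  0.61] turn [ 0.   -0.01  0.01] yaw -89.9 -> -90.0 j7 -1.38 t 9.3
```

```bash
python3 -m creep '{"rows":[[0,0,0.4,0,0,0,45],[0,0,0.58,0,0,0,45],[0,0,0.58,0,0,0,45],[0,0,0.58,0,0,0,45]]}'
python3 - <<'E'
from h import *
f=optics.grab_frame("scene")
cv2.imwrite('pics/a2.png',cv2.resize(f['color'][160:290,100:270],None,fx=4,fy=4))
for t in find(f,"oval",z=.052)[:1]: print(*t)
E
```

```text
clock: 9.85
tcp_pos: [0.5346, -0.2657, 0.0611]
orientation: [3.141, 0.001, 0.001]
contact_force: [-8.9, 4.0, 27.9]
grip_width: 0.0524
gripper_force: 46.4
987.5 [ 0.5348 -0.2679] (103, 62) 33.3 [175. 231.]
```

View pics/a2.png

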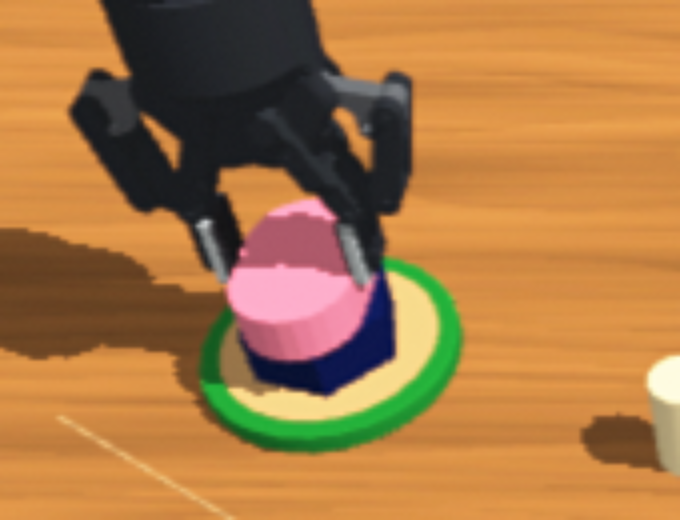

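```bash
python3 -m creep '{"rows":[[-0.06,-0.03,-0.2,0,0,0,45],[-0.06,-0.03,-0.2,0,0,0,45],[-0.06,-0.03,-0.07,0,0,0,45],[-0.06,-0.03,-0.07,0,0,0,45],[-0.06,-0.03,-0.07,0,0,0,65],[-0.06,-0.03,-0.07,0,0,0,85],[-0.06,-0.03,-0.07,0,0,0,85],[-0.06,-0.03,-0.07,0,0,0,85],[-0.06,-0.03,-2.5,0,0,0,85],[-0.06,-0.03,-4,0,0,0,85]]}'
python3 - <<'E'
from h import *
go(.592,-.0905,.15,-70)
E
```

```text
clock: 11.15
tcp_pos: [0.5332, -0.265, 0.1599]
orientation: [3.141, 0.001, 0.002]
contact_force: [1.3, -0.4, 0.1]
grip_width: 0.0848
gripper_force: 0.0
go [0.592, -0.0905, 0.15] shift [ 2.36 -6.98  0.4 ] turn [ 0.01 -0.01 -2.5 ] yaw -90.0 -> -70.0 j7 -1.34 t 11.2
```

```bash
python3 -m creep '{"rows":[[2.36,-6.98,0.2,0,0,0,85],[2.36,-6.98,0.2,0,0,0,85],[2.36,-6.98,0.2,0,0,0,85],[2.36,-6.98,0.2,0,0,0,85],[2.36,-6.98,0.2,0,0,0,85]]}'
python3 - <<'E'
from h import *
for v in ("scene","top"):
    f=optics.grab_frame(v)
    for t in find(f,"hexagon",z=.026)[:1]+find(f,"stand")[:1]+find(f,"oval",z=.052)[:1]+find(f,"column",near=(.5926,-.09)): print(v,*t)
go(.592,-.0905,.03,-90)
E
```

```text
clock: 11.78
tcp_pos: [0.5912, -0.0907, 0.1526]
orientation: [3.141, 0.002, -0.001]
contact_force: [0.4, -0.8, 0.2]
grip_width: 0.0852
gripper_force: 0.0
scene 301.5 [ 0.5465 -0.2579] (74, 53) -48.9 [183. 246.]
scene 595.0 [ 0.5357 -0.263 ] (119, 114) -62.3 [184. 253.]
scene 1076.0 [ 0.531  -0.2655] (105, 64) 24.8 [176. 229.]
scene 410.5 [ 0.5874 -0.0904] (70, 29) 9.6 [271. 263.]
top 874.0 [0.6145 0.2835] (65, 60) -88.8 [170. 217.]
top 194.0 [ 0.5905 -0.0884] (30, 29) 57.0 [372. 233.]
go [0.592, -0.0905, 0.03] shift [ 0.05 -0.08  4.91] turn [ 0.01  0.   -0.01] yaw -90.1 -> -90.0 j7 -1.67 t 11.9
```

```bash
python3 -m creep '{"rows":[[-0.04,-0.04,2.5,0,0,0,85],[-0.04,-0.04,5.1,0,0,0,85],[-0.04,-0.04,5.1,0,0,0,85],[-0.04,-0.04,5.1,0,0,0,60],[-0.04,-0.04,5.1,0,0,0,20],[-0.04,-0.04,5.1,0,0,0,20],[-0.04,-0.04,5.1,0,0,0,20],[-0.04,-0.04,5.1,0,0,0,20],[-0.04,-0.04,5.1,0,0,0,20],[-0.04,-0.04,5.1,0,0,0,20]]}' 30
python3 - <<'E'
from h import *
go(.534,-.2655,.13,-90)
E
```

```text
clock: 13.12
tcp_pos: [0.5918, -0.0896, 0.0275]
orientation: [3.141, 0.001, 0.005]
contact_force: [-1.5, 0.2, 9.1]
grip_width: 0.0273
gripper_force: 29.0
go [0.534, -0.2655, 0.13] shift [-2.3   7.04 -4.1 ] turn [ 0.   -0.02  0.  ] yaw -90.0 -> -90.0 j7 -1.74 t 13.1
```

```bash
python3 -m creep '{"rows":[[0,0,-2.5,0,0,0,20],[0,0,-4.3,0,0,0,20],[-2.3,7.04,-4.3,0,0,0,20],[-2.3,7.04,-4.3,0,0,0,20],[-2.3,7.04,-4.3,0,0,0,20],[-2.3,7.04,-4.3,0,0,0,20],[-2.3,7.04,-4.3,0,0,0,20],[-2.3,7.04,-3.0,0,0,0,20],[-2.3,7.04,-3.0,0,0,0,20],[-2.3,7.04,-3.0,0,0,0,20]]}'
python3 - <<'E'
from h import *
f=optics.grab_frame("scene"); p=r.get_obs()["tcp_pos"]
cv2.imwrite('pics/a3.png',cv2.resize(f['color'][140:290,100:270],None,fx=4,fy=4))
for t in find(f,"column",z=p[2]-.0275+.025,near=(.535,-.265))[:2]+find(f,"oval",z=.052)[:2]: print(*t)
go(.534,-.2655,.0915,-90)
E
```

```text
clock: 14.38
tcp_pos: [0.534, -0.2642, 0.1012]
orientation: [-3.141, -0.004, -0.001]
contact_force: [-0.0, 0.3, 0.1]
grip_width: 0.0271
gripper_force: 29.8
379.5 [ 0.5309 -0.2668] (88, 25) 29.3 [169. 209.]
850.5 [ 0.534  -0.2644] (98, 64) 24.8 [177. 230.]
go [0.534, -0.2655, 0.0915] shift [-0.01  0.03  0.4 ] turn [ 0.   -0.01  0.02] yaw -89.9 -> -90.0 j7 -1.37 t 14.4
```

View pics/a3.png

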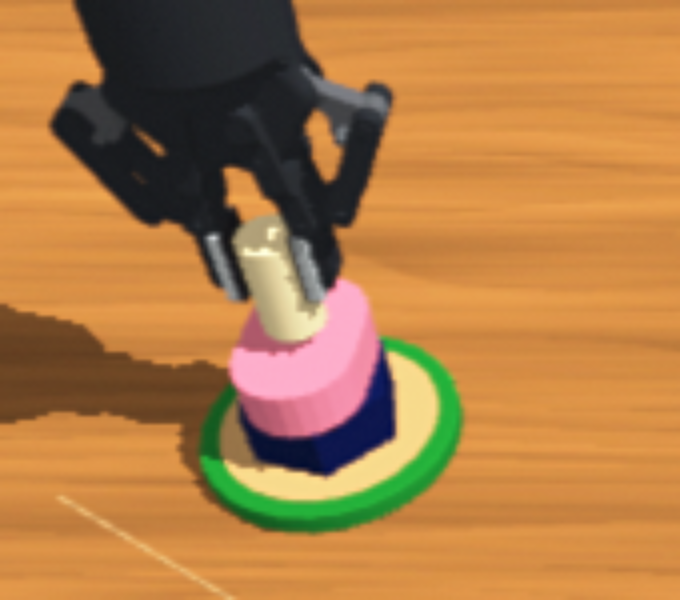

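The column hangs upright at about (285,280) in the crop, centred over the oval at (305,350). I'll lower it and release.

```bash
python3 -m creep '{"rows":[[0,0,0.2,0,0,0,20],[0,0,0.37,0,0,0,20],[0,0,0.39,0,0,0,20],[0,0,0.39,0,0,0,20],[0,0,0.37,0,0,0,35],[0,0,0.37,0,0,0,60],[0,0,0.37,0,0,0,85],[0,0,0.37,0,0,0,85],[0,0,-2,0,0,0,85],[0,0,-3.5,0,0,0,85]]}'
python3 - <<'E'
from h import *
go(.5394,.2789,.17,-95.3)
E
```

```text
clock: 15.68
tcp_pos: [0.5336, -0.2655, 0.1899]
orientation: [3.141, 0.001, 0.002]
contact_force: [0.2, -0.4, 0.2]
grip_width: 0.0849
gripper_force: 0.0
go [0.5394, 0.2789, 0.17] shift [  0.24 -21.77   0.79] turn [ 0.   -0.01  0.67] yaw -90.0 -> -95.3 j7 -1.33 t 15.7
```

```bash
python3 -m creep '{"rows":[[0.24,-21.77,0,0,0,0.67,85],[0.24,-21.77,0,0,0,0.67,85],[0.24,-21.77,0,0,0,0.67,85],[0.24,-21.77,0,0,0,0.67,85],[0.24,-21.77,0,0,0,0.67,85],[0.24,-21.77,0,0,0,0.67,85],[0.24,-21.77,0.8,0,0,0.67,85],[0.24,-21.77,0.8,0,0,0.67,85],[0.24,-21.77,0.8,0,0,0.67,85],[0.24,-21.77,0.8,0,0,0.67,85]]}'
python3 - <<'E'
from h import *
f=optics.grab_frame("top")
for t in find(f,"stand")[:1]+find(f,"oval",z=.052)[:1]+find(f,"column",z=.089,near=(.535,-.265)): print(*t)
f=optics.grab_frame("scene")
for t in find(f,"oval",z=.052)[:1]+find(f,"column",z=.089,near=(.535,-.265)): print(*t)
cv2.imwrite('pics/a4.png',cv2.resize(f['color'][130:310,100:540],None,fx=1.8,fy=1.8))
go(.5394,.2789,.05,-95.3)
E
```

```text
clock: 16.92
tcp_pos: [0.5369, 0.284, 0.1675]
orientation: [-3.136, 0.135, 0.002]
contact_force: [-0.8, -0.9, 0.3]
grip_width: 0.0849
gripper_force: 0.0
3217.5 [ 0.5346 -0.2644] (117, 117) -0.4 [467. 267.]
892.5 [ 0.5322 -0.2649] (77, 61) 1.2 [474. 266.]
313.5 [ 0.5329 -0.2687] (42, 27) -81.7 [483. 264.]
798.5 [ 0.5324 -0.2646] (103, 65) 27.0 [177. 229.]
443.0 [ 0.528  -0.2677] (88, 29) 25.6 [171. 213.]
go [0.5394, 0.2789, 0.05] shift [ 0.04 -0.01  4.7 ] turn [0.01 0.   0.  ] yaw -95.3 -> -95.3 j7 -2.45 t 17.0
```

View pics/a4.png

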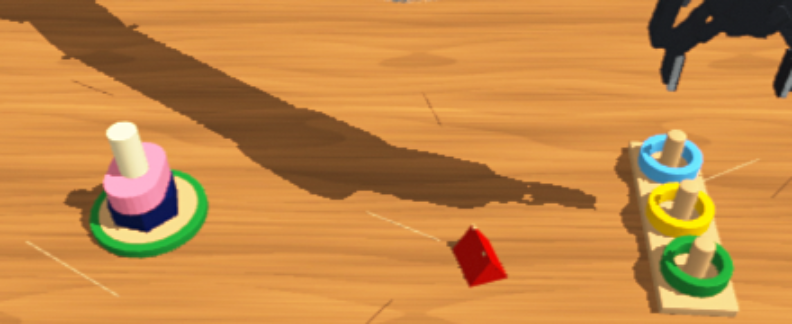

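Run:
```python
from h import *
f=optics.grab_frame("scene"); o=-f["R"].T@f["t"]
def at(u,v,x):
    d=f["R"].T@np.linalg.inv(f["K"])@[u,v,1]; return (o+d*(x-o[0])/d[0]).round(4)
print("oval grasp tip (TCP .0611, w52)",at(100+368/4,160+283/4,.5456),at(100+222/4,160+283/4,.5456))
print("column grasp tip (TCP .1012, w27)",at(100+315/4,140+302/4,.545),at(100+240/4,140+300/4,.545))
print("open tip a4 TCP .1675",at(100+672/1.8,130+90/1.8,.548),at(100+782/1.8,130+96/1.8,.548), r.get_obs()["tcp_pos"])
C["ring_yellow"]=((21,120,50),(36,255,255),.021)
for v in("scene","top"):
  for t in find(optics.grab_frame(v),"ring_yellow",near=(.54,.28)): print(v,*t)
```

```text
oval grasp tip (TCP .0611, w52) [ 0.5456 -0.2315  0.0605] [ 0.5456 -0.2971  0.0595]
column grasp tip (TCP .1012, w27) [ 0.545  -0.2466  0.0962] [ 0.545  -0.2789  0.0969]
open tip a4 TCP .1675 [0.548  0.2335 0.1789] [0.548  0.3283 0.1733] [0.53892151 0.27759277 0.16766565]
scene 590.0 [0.5374 0.2792] (78, 66) -27.8 [477. 247.]
top 366.0 [0.5335 0.2759] (67, 47) -67.3 [169. 262.]
```

```bash
python3 -m creep '{"rows":[[0.02,-0.04,2,0,0,0,85],[0.02,-0.04,4,0,0,0,85],[0.02,-0.04,5.7,0,0,0,85],[0.02,-0.04,5.98,0,0,0,85],[0.02,-0.04,5.98,0,0,0,75],[0.02,-0.04,5.98,0,0,0,55],[0.02,-0.04,5.98,0,0,0,55],[0.02,-0.04,5.98,0,0,0,55],[0.02,-0.04,5.98,0,0,0,55]]}' 25
python3 - <<'E'
from h import *
f=optics.grab_frame("scene"); cv2.imwrite('pics/a5.png',cv2.resize(f['color'][150:310,400:560],None,fx=3.5,fy=3.5))
go(.5336,-.2655,.16,-90)
E
```

```text
clock: 18.3
tcp_pos: [0.5407, 0.2803, 0.0208]
orientation: [-3.137, 0.147, -0.005]
contact_force: [-1.8, -1.0, 7.4]
grip_width: 0.0636
gripper_force: 27.4
go [0.5336, -0.2655, 0.16] shift [ 1.77 21.75 -5.59] turn [-0.01 -0.02 -0.67] yaw -95.4 -> -90.0 j7 -2.54 t 18.4
```

View pics/a5.png

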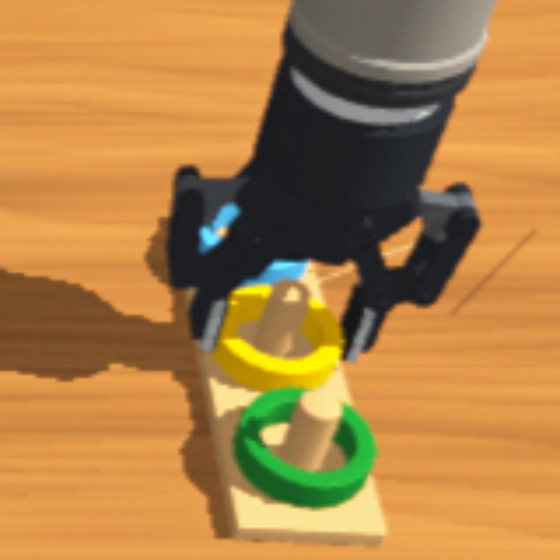

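The ring is gripped across its diameter, with finger tips at about (210,340) and (355,350). I'll lift it clear of the dowel.

```bash
python3 -m creep '{"rows":[[0,0,-1,0,0,0,55],[0,0,-2.5,0,0,0,55],[0,0,-4.5,0,0,0,55],[0,0,-6,0,0,0,55],[0,0,-6,0,0,0,55]]}'
python3 -m creep '{"rows":[[1.77,10,0,0,0,-0.67,55],[1.77,21.75,0,0,0,-0.67,55],[1.77,21.75,0,0,0,-0.67,55],[1.77,21.75,0,0,0,-0.67,55],[1.77,21.75,0,0,0,-0.67,55],[1.77,21.75,0,0,0,-0.67,55],[1.77,21.75,0,0,0,-0.67,55],[1.77,21.75,0,0,0,-0.67,55],[1.77,21.75,0,0,0,-0.67,55],[1.77,21.75,0,0,0,-0.67,55]]}'
python3 - <<'E'
from h import *
go(.5336,-.2655,.14,-90)
f=optics.grab_frame("scene"); p=r.get_obs()["tcp_pos"]
cv2.imwrite('pics/a6.png',cv2.resize(f['color'][100:290,80:270],None,fx=3,fy=3))
for t in find(f,"ring_yellow",z=p[2]-.009+.009)+find(f,"column",z=.089,near=(.535,-.265))[:1]: print(*t)
E
```

```text
clock: 18.98
tcp_pos: [0.5415, 0.2814, 0.1734]
orientation: [-3.134, 0.146, -0.012]
contact_force: [0.1, 0.3, -0.6]
grip_width: 0.0632
gripper_force: 27.8
clock: 20.23
tcp_pos: [0.5311, -0.2709, 0.1678]
orientation: [3.14, -0.011, -0.002]
contact_force: [0.2, 0.5, -1.1]
grip_width: 0.0634
gripper_force: 27.8
go [0.5336, -0.2655, 0.14] shift [ 0.1  -0.22  1.11] turn [ 0.01  0.01 -0.05] yaw -90.4 -> -90.0 j7 -1.36 t 20.2
264.0 [ 0.5428 -0.2694] (72, 38) 55.8 [153. 182.]
436.0 [ 0.5282 -0.2675] (87, 29) 25.6 [171. 213.]
```

View pics/a6.png

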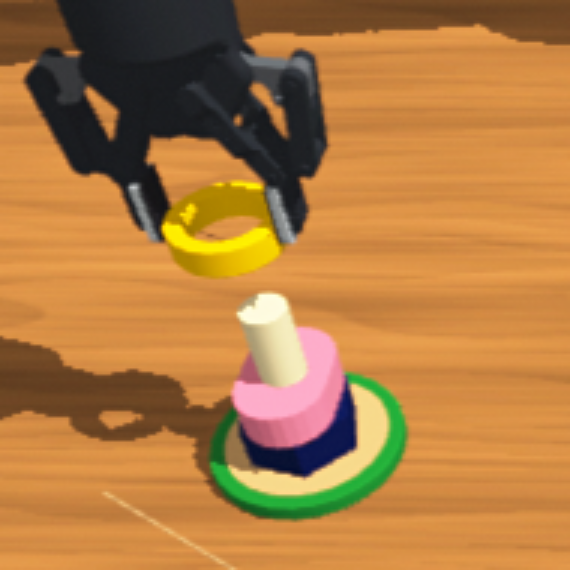

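The ring at (225,230) is held level above and to the left of the column top at (265,308). I'll move it to hover just above the column and measure again.

```bash
python3 -m creep '{"rows":[[0.1,-0.2,0.8,0,0,-0.05,55],[0.1,-0.2,1.4,0,0,-0.05,55],[0.1,-0.2,1.4,0,0,-0.05,55],[0.1,-0.2,1.4,0,0,-0.05,55]]}'
python3 - <<'E'
from h import *
C["ring_yellow"]=((21,120,50),(36,255,255),.021)
f=optics.grab_frame("scene"); p=r.get_obs()["tcp_pos"]
cv2.imwrite('pics/a7.png',cv2.resize(f['color'][140:290,80:270],None,fx=4,fy=4))
for t in find(f,"ring_yellow",z=p[2]): print(*t)
go(.5336,-.2655,.073,-90)
E
```

```text
clock: 20.78
tcp_pos: [0.5356, -0.2604, 0.1338]
orientation: [3.141, 0.013, 0.001]
contact_force: [0.2, -0.6, -0.5]
grip_width: 0.0634
gripper_force: 27.8
901.5 [ 0.5335 -0.263 ] (86, 58) 25.9 [166. 194.]
go [0.5336, -0.2655, 0.073] shift [-0.09  0.19  2.44] turn [ 0.   -0.01  0.06] yaw -89.6 -> -90.0 j7 -1.38 t 20.8
```

View pics/a7.png

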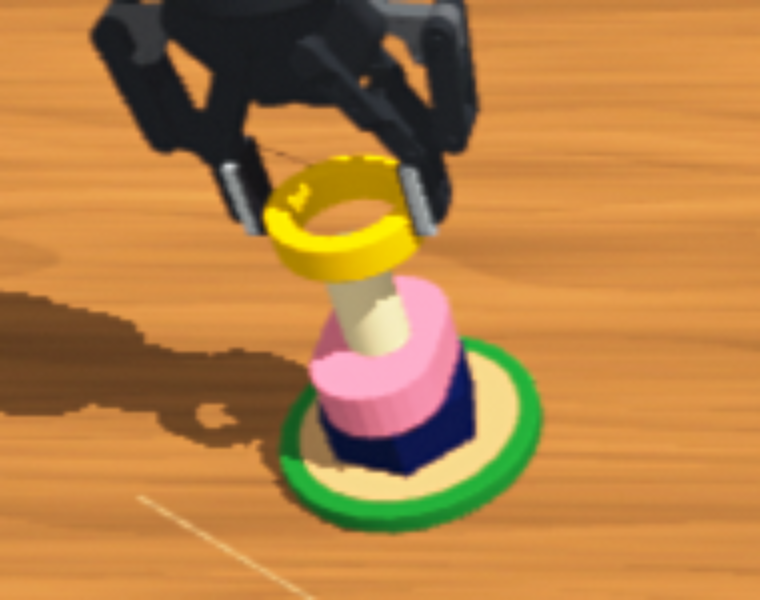

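```bash
python3 -m creep '{"rows":[[-0.13,0.2,0,0,0,0.05,55],[-0.13,0.2,0,0,0,0.05,55],[-0.13,0.2,0,0,0,0.05,55],[-0.13,0.2,0.3,0,0,0.05,55]]}'
python3 - <<'E'
from h import *
C["ring_yellow"]=((21,120,50),(36,255,255),.021)
f=optics.grab_frame("scene"); p=r.get_obs()["tcp_pos"]
for t in find(f,"ring_yellow",z=p[2]): print(*t)
go(.5336,-.2655,.073,-90)
E
```

```text
clock: 21.32
tcp_pos: [0.5327, -0.2658, 0.1262]
orientation: [3.141, 0.001, 0.002]
contact_force: [-0.2, -0.5, 0.1]
grip_width: 0.0633
gripper_force: 27.8
889.0 [ 0.5281 -0.2693] (87, 59) 25.1 [164. 197.]
go [0.5336, -0.2655, 0.073] shift [0.07 0.   2.07] turn [-0.    0.01  0.01] yaw -90.0 -> -90.0 j7 -1.38 t 21.4
```

```bash
python3 -m creep '{"rows":[[0.06,0,0.3,0,0,0,55],[0.06,0,0.8,0,0,0,55],[0.06,0,1.3,0,0,0,55],[0.06,0,1.8,0,0,0,55],[0.06,0,2.0,0,0,0,55],[0.06,0,2.05,0,0,0,55],[0.06,0,2.05,0,0,0,55]]}'
```

```text
clock: 22.25
tcp_pos: [0.5339, -0.2658, 0.0749]
orientation: [3.141, 0.001, 0.001]
contact_force: [-0.4, 0.6, -0.1]
grip_width: 0.0635
gripper_force: 27.8
```

```bash
python3 -m creep '{"rows":[[0,0,0.07,0,0,0,55],[0,0,0.07,0,0,0,55],[0,0,0.07,0,0,0,72],[0,0,0.07,0,0,0,85],[0,0,0.07,0,0,0,85],[0,0,0.07,0,0,0,85],[0,0,-2,0,0,0,85],[0,0,-4.5,0,0,0,85],[0,0,-4.5,0,0,0,85]]}'
python3 - <<'E'
from h import *
go(.594,.0775,.13,19.1)
E
```

```text
clock: 23.38
tcp_pos: [0.5371, -0.2668, 0.1927]
orientation: [3.137, 0.001, 0.015]
contact_force: [0.2, -0.7, -1.2]
grip_width: 0.085
gripper_force: 0.0
go [0.594, 0.0775, 0.13] shift [  2.26 -13.78   2.47] turn [-0.02 -0.08  8.87] yaw -90.0 -> -160.9 j7 -1.35 t 23.4
```

```bash
python3 -m creep '{"rows":[[2.26,-13.78,0,0,0,-13.64,85],[2.26,-13.78,0,0,0,-13.64,85],[2.26,-13.78,0,0,0,-13.64,85],[2.26,-13.78,0,0,0,-13.64,85],[2.26,-13.78,0,0,0,-13.64,85],[2.26,-13.78,0,0,0,-13.64,85],[2.26,-13.78,0,0,0,-13.64,85],[2.26,-13.78,1,0,0,-13.64,85],[2.26,-13.78,1,0,0,-13.64,85],[2.26,-13.78,1,0,0,-13.64,85]]}'
python3 -m creep '{"rows":[[0,0,0,0,0,0,85],[0,0,0,0,0,0,85],[0,0,0,0,0,0,85]]}'
python3 - <<'E'
from h import *
C["ring_yellow"]=((21,120,50),(36,255,255),.021)
for v in ("scene","top"):
    f=optics.grab_frame(v)
    for t in find(f,"roof")[:2]+find(f,"ring_yellow",z=.073,near=(.535,-.265))+find(f,"column",z=.1,near=(.535,-.265))+find(f,"oval",z=.052)[:1]: print(v,*t)
    if v=="scene": cv2.imwrite('pics/a8.png',cv2.resize(f['color'][140:310,100:420],None,fx=2.4,fy=2.4))
go(.595,.078,.05,19.1)
E
```

```text
clock: 24.62
tcp_pos: [0.5892, 0.0787, 0.1608]
orientation: [-1.849, -2.538, 0.002]
contact_force: [-0.4, 0.0, -0.3]
grip_width: 0.0849
gripper_force: 0.0
clock: 25.0
tcp_pos: [0.5899, 0.0788, 0.1621]
orientation: [1.861, 2.531, -0.0]
contact_force: [-0.5, -0.1, 0.4]
grip_width: 0.0848
gripper_force: 0.0
scene 516.5 [0.5869 0.0756] (69, 38) 18.4 [366. 274.]
scene 524.0 [ 0.5307 -0.2667] (76, 64) 27.2 [173. 221.]
scene 379.0 [ 0.5364 -0.264 ] (74, 27) 28.2 [170. 211.]
scene 393.5 [ 0.5519 -0.259 ] (64, 54) -64.7 [177. 238.]
top 1107.5 [ 0.5329 -0.2686] (69, 59) -88.8 [481. 265.]
top 210.0 [ 0.5335 -0.2695] (28, 26) -1.1 [486. 263.]
top 196.0 [ 0.5283 -0.2223] (88, 45) 3.4 [453. 263.]
top 95.5 [ 0.5078 -0.2561] (57, 22) 60.3 [469. 281.]
go [0.595, 0.078, 0.05] shift [-0.09  0.18  4.49] turn [ 0.    0.   -0.21] yaw 17.4 -> 19.1 j7 -0.32 t 25.1
```

View pics/a8.png

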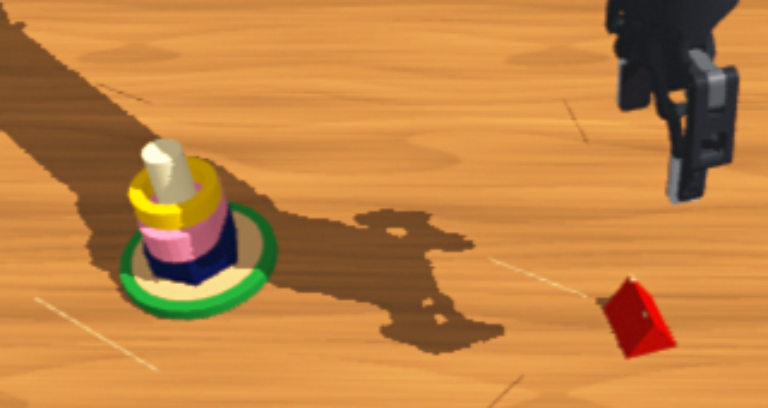

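Ring, column, oval and hexagon are stacked at about (175,200) in the crop, with the ring lying flat. The roof at (640,320) has its gable facing the camera, so I'll descend on it.

```bash
python3 -m creep '{"rows":[[-0.09,0.18,2,0,0,-0.15,85],[-0.09,0.18,4,0,0,-0.15,85],[-0.09,0.18,5.9,0,0,-0.15,85],[-0.09,0.18,5.95,0,0,-0.15,85],[-0.09,0.18,5.95,0,0,-0.15,60],[-0.09,0.18,5.95,0,0,-0.15,42],[-0.09,0.18,5.95,0,0,-0.15,42],[-0.09,0.18,5.95,0,0,-0.15,42],[-0.09,0.18,5.95,0,0,-0.15,42]]}' 25
python3 - <<'E'
from h import *
f=optics.grab_frame("scene"); cv2.imwrite('pics/a9.png',cv2.resize(f['color'][180:320,300:440],None,fx=4,fy=4))
go(.534,-.266,.16,0)
E
```

```text
clock: 26.22
tcp_pos: [0.5966, 0.0785, 0.0159]
orientation: [1.831, 2.55, 0.004]
contact_force: [-1.0, 0.2, 8.5]
grip_width: 0.0493
gripper_force: 26.8
go [0.534, -0.266, 0.16] shift [-12.26  -6.76  -5.78] turn [0.03 0.   2.33] yaw 18.6 -> 0.0 j7 -0.44 t 26.3
```

View pics/a9.png

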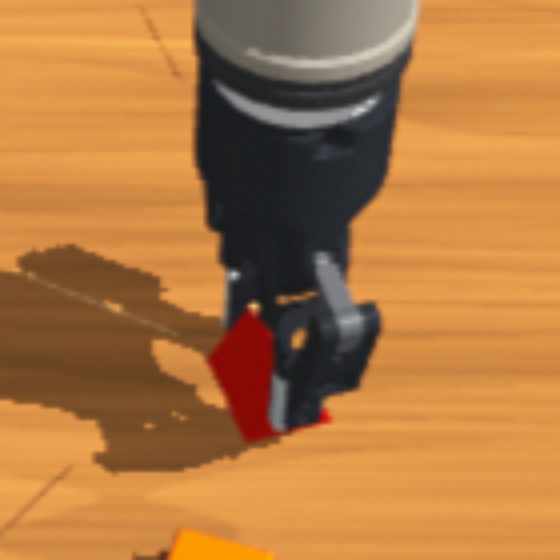

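```bash
python3 -m creep '{"rows":[[0,0,-1.5,0,0,0,42],[0,0,-4,0,0,0,42],[0,0,-6,0,0,0,42],[-6,-3.3,-6,0,0,1.2,42],[-12.26,-6.76,-6,0,0,2.33,42],[-12.26,-6.76,-6,0,0,2.33,42],[-12.26,-6.76,-6,0,0,2.33,42],[-12.26,-6.76,-6,0,0,2.33,42],[-12.26,-6.76,-6,0,0,2.33,42],[-12.26,-6.76,-6,0,0,2.33,42]]}'
python3 -m creep '{"rows":[[0,0,0,0,0,0,42],[0,0,0,0,0,0,42],[0,0,0,0,0,0,42]]}'
python3 - <<'E'
from h import *
go(.534,-.266,.13,0)
p=r.get_obs()["tcp_pos"]
f=optics.grab_frame("scene"); cv2.imwrite('pics/b1.png',cv2.resize(f['color'][100:290,80:270],None,fx=3,fy=3))
for t in find(f,"roof",z=p[2]-.016)[:2]+find(f,"column",z=.1,near=(.535,-.265)): print(*t)
f=optics.grab_frame("top"); print(find(f,"roof",z=p[2]-.016)[:2])
E
```

```text
clock: 27.52
tcp_pos: [0.5316, -0.2711, 0.164]
orientation: [2.228, 2.213, -0.002]
contact_force: [0.9, -0.3, -0.4]
grip_width: 0.0491
gripper_force: 26.3
clock: 27.9
tcp_pos: [0.5334, -0.2651, 0.1637]
orientation: [2.218, 2.224, 0.0]
contact_force: [-0.1, -0.0, -0.5]
grip_width: 0.0492
gripper_force: 26.3
go [0.534, -0.266, 0.13] shift [-0.04  0.03  1.35] turn [ 0.   -0.    0.02] yaw 0.1 -> 0.0 j7 0.03 t 27.9
381.5 [ 0.5189 -0.2688] (88, 40) 2.3 [162. 185.]
377.5 [ 0.5366 -0.263 ] (74, 27) 25.6 [170. 211.]
[(498.5, array([ 0.5359, -0.2623]), (50, 30), 1.6, array([490., 259.]))]
```

View pics/b1.png

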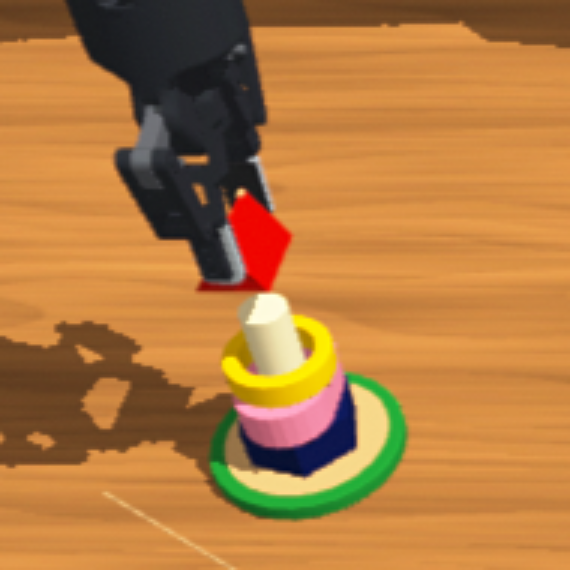

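Run:
```python
from h import *
f=optics.grab_frame("scene"); z=r.get_obs()["tcp_pos"][2]-.016
print(cast(f,[[80+196/3,100+290/3],[80+265/3,100+291/3]],z), r.get_obs()["tcp_pos"])
# column top ellipse: bright top pixels
m=cast(f,[[80+239/3,100+311/3],[80+288/3,100+305/3]],.114); print(m,m.mean(0))
f=optics.grab_frame("top"); cv2.imwrite('pics/b2.png',cv2.resize(f['color'][210:320,420:540],None,fx=5,fy=5,interpolation=2))
```

```text
[[ 0.55685443 -0.28559528]
 [ 0.55720704 -0.24791077]] [ 0.53310374 -0.26580814  0.16347031]
[[ 0.53515872 -0.27756791]
 [ 0.5295842  -0.25088433]] [ 0.53237146 -0.26422612]
```

View pics/b2.png

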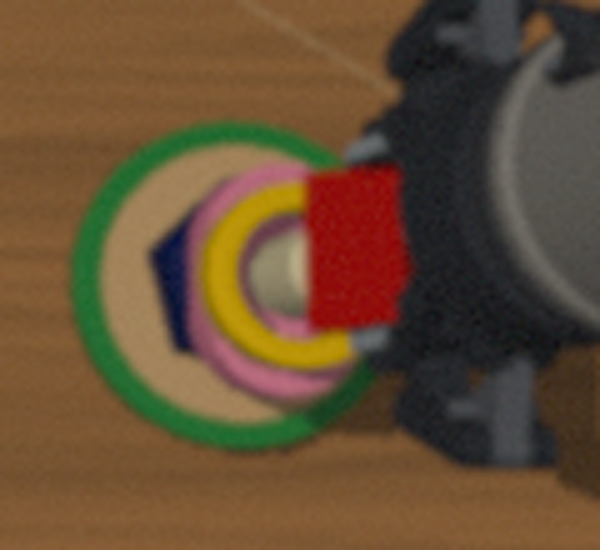

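The gable corners put the roof centre at about (0.532, -0.267), and the column top is at about (0.532, -0.265). They are aligned, so I'll lower it.

```bash
python3 -m creep '{"rows":[[-0.02,0,0.5,0,0,0,42],[-0.02,0,1.0,0,0,0,42],[-0.02,0,1.2,0,0,0,42],[-0.02,0,1.3,0,0,0,42],[-0.02,0,1.3,0,0,0,42],[-0.02,0,1.3,0,0,0,42]]}'
```

```text
clock: 28.85
tcp_pos: [0.5331, -0.267, 0.1312]
orientation: [2.221, 2.222, 0.0]
contact_force: [-0.1, -0.1, -0.3]
grip_width: 0.0494
gripper_force: 26.3
```

```bash
python3 -m creep '{"rows":[[0,0,0.03,0,0,0,42],[0,0,0.06,0,0,0,42],[0,0,0.06,0,0,0,42]]}'
```

```text
clock: 29.22
tcp_pos: [0.5332, -0.2671, 0.1299]
orientation: [2.22, 2.221, 0.0]
contact_force: [-1.3, 0.4, 3.0]
grip_width: 0.0495
gripper_force: 26.7
```

Contact is felt at the expected height (0.130). I'll release gently and retreat.

```bash
python3 -m creep '{"rows":[[0,0,0,0,0,0,49],[0,0,0,0,0,0,53],[0,0,0,0,0,0,60],[0,0,0,0,0,0,72],[0,0,0,0,0,0,85],[0,0,0,0,0,0,85],[0,0,-1.5,0,0,0,85],[0,0,-4,0,0,0,85],[8,0,-4,0,0,0,85],[8,0,-4,0,0,0,85]]}' 
python3 -m creep '{"rows":[[0,0,0,0,0,0,85],[0,0,0,0,0,0,85],[0,0,0,0,0,0,85]]}'
python3 - <<'E'
from h import *
f=optics.grab_frame("scene"); a=cv2.resize(f['color'][120:310,80:400],None,fx=2.4,fy=2.4)
cv2.imwrite('pics/b3.png',a)
E
```

```text
clock: 30.48
tcp_pos: [0.5332, -0.141, 0.2304]
orientation: [2.222, 2.218, 0.002]
contact_force: [0.5, 0.7, -0.3]
grip_width: 0.0854
gripper_force: 0.0
clock: 30.85
tcp_pos: [0.5327, -0.1436, 0.2291]
orientation: [-2.224, -2.219, 0.001]
contact_force: [-0.5, -0.9, 0.2]
grip_width: 0.0851
gripper_force: 0.0
```

View pics/b3.png

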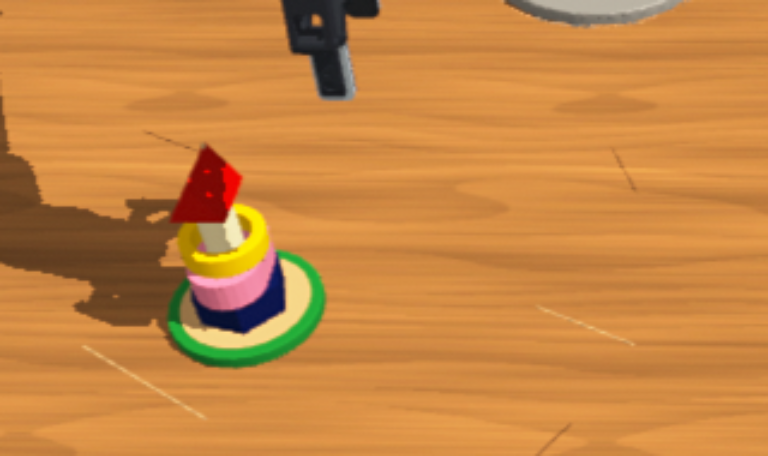

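The complete tower stands on the stand at about (230,250) in the crop, with the roof ridge up on the column. The gripper is open and clear of it, so I'll hand in.

```bash
python3 -c "
from bench import r
print(r.hand_in())"
```

```text
the job is handed in; nothing more can be done
None
```

The tower is built on the stand in the order asked, each piece centred to within about 5 mm by the cameras; everything is let go, the green and blue rings and the car were not touched, and the job was handed in at about 31 s, with no verdict returned.

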